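# Press a sprung sub-chassis into its transit bolts with the test weight

## Task

Lock the floating sub-chassis for transit: take the flat test weight (the black disc with the ball knob) by its knob, set it centrally on the sub-chassis and press it squarely down, without letting the plate rock over, until all three spring bolts snap over its tabs and the plate bottoms out level and firmly on its buffers. Press only through the weight: about 20 N on the plate, the weight's own 8 N included, and never more than 30 N. Then lift the weight off, set it gently back on its cork pad, let go, and leave everything else on the bench where it is.

Things in the scene. Friction and masses are not known exactly. Their poses are not given: they have to be found in the camera images.
- weight_center (a point): test weight, 0.8 kg (varies by about 10 percent): black disc 110 mm across and 18 mm thick with a flat underside, a stem 17 mm across, and on top a black ball knob 25 mm across whose centre is 48 mm above the underside; 60 mm high overall. This point is on its axis half-way up, 30 mm above its underside; z is its axis. At the start it stands on the cork pad.
- pad_top (a point): centre of the upper face of the round cork pad, 120 mm across, 4 mm thick, fixed to the bench; the weight's place. z up.
- plate_top (a point): sub-chassis: flat grey metal plate 116 mm across, 4 mm thick, with a dark bore in the middle and three 24 mm wide tabs reaching to 72 mm from the axis. This point: centre of its upper face; z: its normal. It floats on three coil springs, can sink and rock; free, it leans about 2 degrees, this point 50 mm above the bench; locked and let go, 31 to 41.5 mm. Unlocked it springs up again.
- subchassis: the same plate and point. It needs 7 N to begin to sink and 0.25 N more per mm; pushing the bolts aside adds up to 3 N, so at most about 15 N in all (weight included) make them snap, 8.5 to 19 mm below the free height (differs from unit to unit, not measured). The force then falls to about 10 N; some 3 mm lower it meets rubber buffers and rises steeply; if held more than about 1.5 degrees out of level, one side bottoms before the other snaps. More than 30 N damages it.
- carrier_base (a point): bearing carrier, fixed to the bench: this point is the centre of the underside of its dark steel disc, 180 mm across, 12 mm thick. Three aluminium towers stand at 90, 210 and 330 degrees from its x axis, inner faces 75 mm from the axis, tops 44 to 55 mm above the bench. Each has a spring bolt, sloped above and flat below, reaching in to 68 mm from the axis, that snaps over a tab of the sub-chassis.
- sub_platter: black sub-platter: disc 110 mm across and 18 mm thick, lying flat like the weight, but with a straight steel shaft (collar 32 mm across, top 54 mm high) instead of a ball knob; not used, leave it alone; origin at the centre of its underside
- oil_bottle: small white oil bottle with a red spout, 32 mm across, 122 mm high; leave it standing; origin at the centre of its underside
- counterweight: grey tone-arm counterweight, 34 mm across, 20 mm high; leave it alone; origin at the centre of its underside
- headshell: small black headshell, 56x36x20 mm; leave it alone; origin at the centre of its underside
- screwdriver: blue-handled screwdriver lying on the bench, 184 mm long, 25 mm across; leave it alone; origin under the middle of its length

How it is judged (in metres and radians):
On the way, in this order (a step that is already met when the one before it is completed fails the run):
1. the test weight is lifted off its pad (height (world z) of weight_center above 0.07 m), for 0.1 s.
2. the test weight, standing centrally on the sub-chassis, holds it pressed down level and firmly on its buffers, with more than 16 N (contact force between weight and subchassis above 16 N and horizontal distance between weight_center and plate_top below 0.02 m and height (world z) of plate_top below 0.043 m and angle between plate_top's own z axis and vertical below 0.04 rad), for 0.1 s.
At the end, for the whole second after the job is handed in: The sub-chassis is locked down by its three bolts: the centre of its upper face is less than 43 mm above the bench and level within 0.025 rad, with nothing on it; the test weight stands upright (0.05 rad) and still on the cork pad, within 25 mm of the pad's centre, released (height (world z) of plate_top below 0.043 m and angle between plate_top's own z axis and vertical below 0.025 rad and horizontal distance between weight_center and pad_top below 0.025 m and height (world z) of weight_center below 0.042 m and angle between weight_center's own z axis and vertical below 0.05 rad and linear speed of weight below 0.02 m/s); the robot touches nothing.
It fails at once if more than 30 N between the weight and the sub-chassis (contact force between weight and subchassis above 30 N).
It fails at once if the gripper or arm presses on the sub-chassis itself (contact force between any of the fingers, the arm and subchassis above 1 N).
It fails at once if the sub-chassis pressed while rocked over by more than 0.08 rad (4.6 degrees) (angle between plate_top's own z axis and vertical above 0.08 rad and contact force between weight and subchassis above 8 N).
It fails at once if the weight slammed or dropped on the pad (over 60 N) (contact force between weight and pad above 60 N).
It fails at once if another thing on the bench moved by more than 20 mm (distance of any of sub_platter, oil_bottle, counterweight, headshell, screwdriver from where it was at the start of the episode above 0.02 m).
It also fails if it takes over 72 s, if anything falls off the work surface, if the arm or the gripper's body presses on something with over 40 N, if the wrist force passes 120 N, or if a joint passes its speed limit or range.

## Robot

A 7-joint arm with a two-finger parallel gripper is mounted at the origin on a cart in front of the work surface, level with it; the furniture and walls round the work are solid. World frame = base frame: x ahead of the robot, y to its left, z up, the work surface at z = 0. Lengths are in m, angles in degrees, forces in N, time in s.
With the tool pointing down it reaches from about 0.4 to 0.925 m from the base axis. Payload 4.1 kg.
Tool frame: the origin (TCP) lies on the mounting face of the last link; the fingertips stand 173 mm ahead of it and the grasp point (between the pads) lies 155 mm ahead of it; z points along the fingers, y is the line along which they close (so a half turn about z gives the same grasp; the last joint's range is limited). The gripper opens to 85 mm and grips with 20 to 120 N. Pads are 22 mm wide; open, the fingers measure 114 mm over their backs; the gripper's body (76 mm by 85 mm) begins 54 mm behind the grasp point. The pads swing forward as they close: fully open they stand 13 mm farther back than shut.
Start: joints at [-69.672, 22.827, 2.584, 88.041, -1.071, 69.15, -2.905], TCP at [0.285, 0.584, 0.405] pointing down, gripper open.
Joint ranges: [-161.44, 161.44], [-28.35, 127.94], [-78.24, 83.42], [0, 140.83], [-78.03, 258.03], [13.02, 114.36], [-168.23, 168.23]. Speed limits (degrees/s): [147.25, 147.25, 180, 180, 180, 180, 180].

## Interface

Orientations are given as [roll, pitch, yaw] about the fixed x, y, z axes, in that order (R = Rz(yaw) Ry(pitch) Rx(roll)).
In Python, from cell import * gives the robot as it stands.
- The arm moves only by the shell command python3 -m handwheel 'ROWS' [FORCE]. ROWS is text: rows parted by semicolons, each of 7 numbers parted by spaces: the turn, a rotation vector about the tool's x, y, z in rad, then the shift along the tool's x, y, z in m, then the finger opening in m, from 0 to 0.0854. In form: ax ay az x y z grip; .... A call has 1 to 20 rows; each row is the pose to reach, as a shift and turn from the pose commanded when the call began, along the tool's axes at that moment; what a row does not reach only later rows make up. A row lasts 1/10 s, in which the tool goes at most 50 mm and 8.59 degrees, less where a joint would pass 70% of its speed; a pose out of reach is approached as far as the arm can. A call with a gripper value outside its range is refused whole. The fingers move at their own pace and stop on an object; FORCE is the grip in N (left out, the last holds). Time passes only in rows, so rows that repeat a pose let the fingers close. It gives the time, the measured TCP pose, the force and the opening at its end, in the units of the state.
- get_obs(): the state, without advancing time (a new reading comes with each control period).
- snapshot(name): name is "scene" or "top" or "wrist"; returns a dict with "image" (384x512x3 uint8, red, green, blue), "range_z" (384x512 float32, m along the optical axis (not along the pixel's ray), 0 where there is no reading), "fx", "fy", "cx", "cy" (pixels), "T" (4x4, takes a point from camera to world coordinates). Camera axes: x right, y down, z forward; pixel columns grow to the right and rows downward; lengths in m; the calibration is good to about 2 mm. The wrist camera is an equidistant fisheye: a pixel r from the principal point sees the ray r / f radians off the axis. A picture is of the moment at which its call begins.
- job_done(): hands the job in, once; it reports no verdict.
Trained networks look in a picture, given as the dict that the camera call returned (one of the last four; its "shot" number tells which), for a name from the list of things; names that differ only in an ending like _2 or _b are one class to them, and where a whole thing is asked for, a point or a joint stands for the part that bears it (a point fixed in the world has none). Each returns a list of dicts, best first, with "p" (0 to 1); they miss things now and then, are a little off and sometimes report something else, mostly with a low value. They report only what shows in the picture. A call takes as long as a camera call.
- find_in(picture, query): "rect" ([left, top, right, bottom] in pixels, round what is visible of it).
- cut_out(picture, query): "mask" (384x512 bool, what is visible of it) and "rect" ([left, top, right, bottom] in pixels, round what is visible of it).
The state is a dict: "t": time; "qpos": joint angles; "qd": joint speeds; "effort": joint torques, N m; "eef_pos": TCP position; "tcp_rot": TCP orientation; "wrist_force": force on the tool from outside, world axes, zero at the start; "wrist_torque": the same for the moment, N m; "width": finger opening in m.
Only numpy, scipy, OpenCV 4.12 (cv2) and the standard library are available. Lean on these libraries where they do the work, as an engineer would, in place of code of your own. Each camera call takes 0.05 s, during which the arm holds its last target. There are 200 camera calls.

## Working session

There is one attempt and no reset: what is moved stays moved. The work goes in short steps, Python scripts to look and compute and a shell command to move; the robot and the scene stay as the last step left them, time stands still between calls to the robot, and variables do not carry over. Pictures are saved under pics/ and viewed, on a budget of 10 in all, crops included, one or two more only if the job needs it, and the job is handed in when it is done.

```bash
mkdir -p pics
cat > h.py <<'E'
from cell import *
import numpy as np, cv2
def pts(s,mask):
    v,u=np.nonzero(mask&(s["range_z"]>0)); z=s["range_z"][v,u]
    P=np.c_[(u-s["cx"])/s["fx"]*z,(v-s["cy"])/s["fy"]*z,z,np.ones(len(z))]
    return (P@np.array(s["T"]).T)[:,:3]
E
python3 - <<'E'
from h import *
o=get_obs(); print(o)
ims=[]
for c in ["scene","top"]:
    s=snapshot(c); im=s["image"][:,:,::-1].copy()
    for n in ["weight_center","subchassis","pad_top","carrier_base","sub_platter","oil_bottle","counterweight","headshell","screwdriver"]:
        for r in cut_out(s,n)[:2]:
            if r["p"]<.3: continue
            P=pts(s,r["mask"])
            if len(P)<5: continue
            print(c,n,round(r["p"],2),np.round(r["rect"]),"min",np.round(np.percentile(P,2,0),3),"max",np.round(np.percentile(P,98,0),3),"med",np.round(np.median(P,0),3))
            x0,y0,x1,y1=map(int,r["rect"]);cv2.rectangle(im,(x0,y0),(x1,y1),(0,255,0),1);cv2.putText(im,n[:6],(x0,y0),0,.35,(0,0,255),1)
    cv2.imwrite(f"pics/{c}1.png",im)
E
```

```text
{'t': 0.0, 'qpos': array([-69.67248773,  22.87262638,   2.58245066,  88.11617486,
        -1.0713497 ,  69.15005285,  -2.90634246]), 'qd': array([-0.11966324, -0.08232474, -0.02142287,  0.10793527, -0.13196349,
       -0.04237051, -0.01225651]), 'effort': array([ 4.23804249e-04, -4.75127399e+01,  1.36512525e+00, -2.54215872e+01,
        1.16367848e-02,  9.32016381e-03,  1.58343585e-05]), 'eef_pos': array([0.28478394, 0.58395183, 0.4036404 ]), 'tcp_rot': array([-1.79885657e+02,  8.85653736e-03,  1.54003153e+02]), 'wrist_force': array([ 0.20561535, -0.00536177,  0.4143165 ]), 'wrist_torque': array([0.05051749, 0.03341729, 0.04719966]), 'width': 0.08537700345939428}
scene weight_center 0.93 [356. 258. 393. 287.] min [ 0.445 -0.51   0.009] max [ 0.542 -0.414  0.06 ] med [ 0.487 -0.464  0.021]
scene weight_center 0.47 [329. 203. 335. 228.] min [ 0.607 -0.28   0.006] max [ 0.626 -0.254  0.091] med [ 0.613 -0.268  0.052]
scene subchassis 0.64 [141. 161. 174. 182.] min [0.418 0.358 0.03 ] max [0.524 0.469 0.053] med [0.471 0.406 0.049]
scene pad_top 0.58 [357. 253. 393. 287.] min [ 0.444 -0.
[... 1456 characters left out ...]
] min [ 0.444 -0.354  0.001] max [ 0.542 -0.252  0.05 ] med [ 0.493 -0.301  0.018]
top oil_bottle 0.63 [326. 159. 342. 172.] min [ 0.609 -0.275  0.007] max [ 0.635 -0.248  0.106] med [ 0.619 -0.258  0.067]
top counterweight 0.69 [326. 160. 341. 171.] min [ 0.609 -0.275  0.007] max [ 0.636 -0.248  0.111] med [ 0.62  -0.258  0.067]
top counterweight 0.62 [301. 203. 313. 214.] min [ 0.464 -0.197  0.001] max [ 0.49  -0.168  0.025] med [ 0.477 -0.184  0.02 ]
top headshell 0.42 [287. 208. 298. 221.] min [ 0.435 -0.152 -0.001] max [ 0.48  -0.121  0.021] med [ 0.457 -0.136  0.016]
top screwdriver 0.54 [228. 205. 283. 215.] min [ 0.464 -0.103  0.006] max [0.485 0.069 0.028] med [ 0.475 -0.053  0.021]
```

View pics/top1.png

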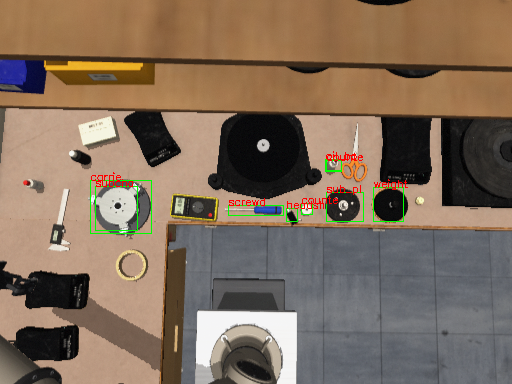

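View pics/scene1.png

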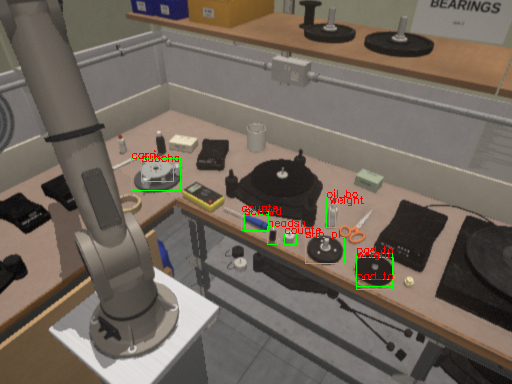

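```bash
python3 -m handwheel '1.117 0 0 0 0 0 0.0854' 2>&1 | head -0; R=1; python3 -m handwheel '0 0 1.117 -0.245 -0.069 0.08 0.0854; 0 0 1.117 -0.245 -0.069 0.08 0.0854; 0 0 1.117 -0.245 -0.069 0.08 0.0854; 0 0 1.117 -0.245 -0.069 0.08 0.0854; 0 0 1.117 -0.245 -0.069 0.08 0.0854; 0 0 1.117 -0.245 -0.069 0.08 0.0854; 0 0 1.117 -0.245 -0.069 0.08 0.0854; 0 0 1.117 -0.245 -0.069 0.08 0.0854; 0 0 1.117 -0.245 -0.069 0.08 0.0854; 0 0 1.117 -0.245 -0.069 0.08 0.0854; 0 0 1.117 -0.245 -0.069 0.08 0.0854'
```

```text
t: 2.2
eef_pos: [0.4698, 0.405, 0.336]
tcp_rot: [-176.2, 7.7, 90.3]
wrist_force: [-0.6, -0.2, -0.1]
width: 0.0852
```

I slipped a stray test row into that call, and it tilted the tool by 8.6°. I'll measure from here and correct the tilt in the next move.

```bash
cat >> h.py <<'E'
from scipy.spatial.transform import Rotation as Ro
def wpts(s,mask):
    v,u=np.nonzero(mask&(s["range_z"]>0)); z=s["range_z"][v,u]
    x=(u-s["cx"])/s["fx"]; y=(v-s["cy"])/s["fy"]; th=np.hypot(x,y)+1e-9
    k=np.tan(th)/th*z
    return (np.c_[x*k,y*k,z,np.ones(len(z))]@np.array(s["T"]).T)[:,:3]
def step(p,yaw=90):
    o=get_obs(); R=Ro.from_euler('xyz',o["tcp_rot"],degrees=True)
    T=Ro.from_euler('xyz',[180,0,yaw],degrees=True)
    print("row",np.round((R.inv()*T).as_rotvec(),4),np.round(R.inv().apply(np.array(p)-o["eef_pos"]),4), "at",np.round(o["eef_pos"],4),o["tcp_rot"],o["wrist_force"],o["t"],o["width"])
E
python3 - <<'E'
from h import *
s=snapshot("wrist"); im=s["image"][:,:,::-1].copy(); print(np.round(s["T"],3),s["fx"],s["cx"],s["cy"])
for n in ["subchassis","carrier_base"]:
    for r in cut_out(s,n)[:1]:
        P=wpts(s,r["mask"]); print(n,r["p"],r["rect"],np.percentile(P,2,0),np.percentile(P,98,0))
        np.save(n+".npy",P)
        x0,y0,x1,y1=map(int,r["rect"]);cv2.rectangle(im,(x0,y0),(x1,y1),(0,255,0),1)
        q=P[(P[:,2]>.043)&(P[:,2]<.056)] if n=="subchassis" else P[(P[:,2]<.016)&(P[:,2]>.008)]
        c,rad=cv2.minEnclosingCircle(q[:,:2].astype(np.float32)); print(len(q),c,rad)
cv2.imwrite("pics/w1.png",im)
step([.5,0,.38])
E
```

```text
[[ 0.998  0.026 -0.061  0.466]
 [-0.003 -0.901 -0.433  0.479]
 [-0.066  0.433 -0.899  0.295]
 [ 0.     0.     0.     1.   ]] 297.3186396354542 255.72808539122457 190.26992922629296
subchassis 0.77 [203.6, 55.5, 350.8, 193.7] [0.41646935 0.36151327 0.04798419] [0.52664922 0.47461248 0.05286959]
14658 (0.476159930229187, 0.41115057468414307) 0.07348666340112686
carrier_base 0.9 [181.4, 23.1, 371.3, 206.9] [0.39439397 0.33504733 0.01136731] [0.55322489 0.49421412 0.05446144]
8673 (0.47457367181777954, 0.41290608048439026) 0.09002622961997986
row [-0.0657  0.1345  0.0008] [-0.4072  0.0286  0.0088] at [0.4699 0.4049 0.336 ] [-176.21049878    7.70074723   90.30089741] [ 0.68779614 -0.08327567  0.12105097] 2.35 0.08545925385256385
```

View pics/w1.png

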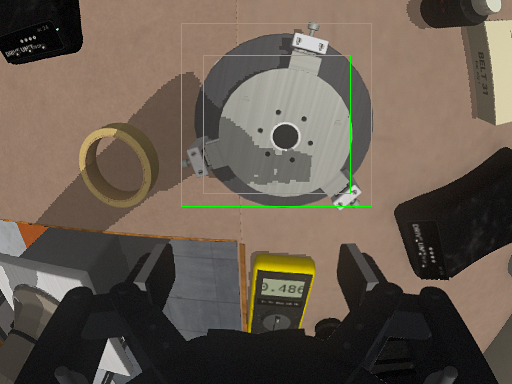

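The picture shows the carrier disc at cols 196–372, with the plate inside it, the bore at about (285,136) and towers at (310,42), (200,157) and (347,193). Plate centre is about (0.475, 0.412). Next I level the tool and go to the weight.

```bash
python3 -m handwheel '-0.066 0.1345 0 -0.407 0.029 0.009 0.0854; -0.066 0.1345 0 -0.407 0.029 0.009 0.0854; -0.066 0.1345 0 -0.407 0.029 0.009 0.0854; -0.066 0.1345 0 -0.407 0.029 0.009 0.0854; -0.066 0.1345 0 -0.407 0.029 0.009 0.0854; -0.066 0.1345 0 -0.407 0.029 0.009 0.0854; -0.066 0.1345 0 -0.407 0.029 0.009 0.0854; -0.066 0.1345 0 -0.407 0.029 0.009 0.0854; -0.066 0.1345 0 -0.407 0.029 0.009 0.0854; -0.066 0.1345 0 -0.407 0.029 0.009 0.0854'; python3 -m handwheel '0 0 0 -0.46 0 0.06 0.0854; 0 0 0 -0.46 0 0.06 0.0854; 0 0 0 -0.46 0 0.06 0.0854; 0 0 0 -0.46 0 0.06 0.0854; 0 0 0 -0.46 0 0.06 0.0854; 0 0 0 -0.46 0 0.06 0.0854; 0 0 0 -0.46 0 0.06 0.0854; 0 0 0 -0.46 0 0.06 0.0854; 0 0 0 -0.46 0 0.06 0.0854; 0 0 0 -0.46 0 0.06 0.0854; 0 0 0 -0.46 0 0.06 0.0854; 0 0 0 -0.46 0 0.06 0.0854'
python3 - <<'E'
from h import *
s=snapshot("wrist"); im=s["image"][:,:,::-1].copy()
for n in ["weight_center"]:
    for r in cut_out(s,n)[:2]:
        P=wpts(s,r["mask"]); print(n,r["p"],r["rect"],np.percentile(P,2,0),np.percentile(P,98,0))
        x0,y0,x1,y1=map(int,r["rect"]);cv2.rectangle(im,(x0,y0),(x1,y1),(0,255,0),1)
        for a,b in [(.018,.026),(.04,.066),(.056,.07)]:
            q=P[(P[:,2]>a)&(P[:,2]<b)]
            if len(q)>3: print(len(q),cv2.minEnclosingCircle(q[:,:2].astype(np.float32)),np.median(q,0),q.max(0))
P=wpts(s,np.ones((384,512),bool)); q=P[(np.hypot(P[:,0]-.498,P[:,1]+.46)<.07)&(P[:,2]>.0025)&(P[:,2]<.0065)]
print("pad",cv2.minEnclosingCircle(q[:,:2].astype(np.float32)),len(q))
cv2.imwrite("pics/w2.png",im)
P=np.load("subchassis.npy"); q=P[(P[:,2]>.045)&(P[:,2]<.056)]
A=np.c_[q[:,:2],np.ones(len(q))]; print("plane",np.linalg.lstsq(A,q[:,2],rcond=None)[0])
step([.498,-.46,.207])
E
```

```text
t: 3.35
eef_pos: [0.5001, -0.002, 0.3803]
tcp_rot: [179.9, -0.0, 89.7]
wrist_force: [-0.6, 0.3, 0.0]
width: 0.0854
t: 4.55
eef_pos: [0.502, -0.4575, 0.3191]
tcp_rot: [180.0, -0.2, 90.2]
wrist_force: [-0.1, 0.3, 0.7]
width: 0.0853
weight_center 0.64 [193.6, 127.6, 311.7, 237.5] [ 0.44830076 -0.50913134  0.01927772] [ 0.54658764 -0.41121512  0.06291016]
9093 ((0.49744030833244324, -0.4622190594673157), 0.055471885949373245) [ 0.4980938  -0.45490126  0.02246005] [ 0.55209639 -0.40765608  0.02586207]
681 ((0.49705642461776733, -0.4618437886238098), 0.012418241240084171) [ 0.49688547 -0.45894008  0.06101337] [ 0.50937226 -0.4497525   0.06575923]
595 ((0.4971145987510681, -0.4619406461715698), 0.012170268222689629) [ 0.49691054 -0.4598011   0.06160346] [ 0.50844569 -0.45047191  0.06634692]
pad ((0.49395477771759033, -0.45683494210243225), 0.06692729145288467) 693
plane [0.02413076 0.02101561 0.0303734 ]
row [ 0.0011 -0.0022  0.0042] [-0.0032 -0.0042  0.1127] at [ 0.5021 -0.457   0.3197] [ 1.79935898e+02 -1.24499409e-01  9.02409253e+01] [1.02441204 0.34497543 0.05099686] 4.65 0.08560482985742666
```

View pics/w2.png

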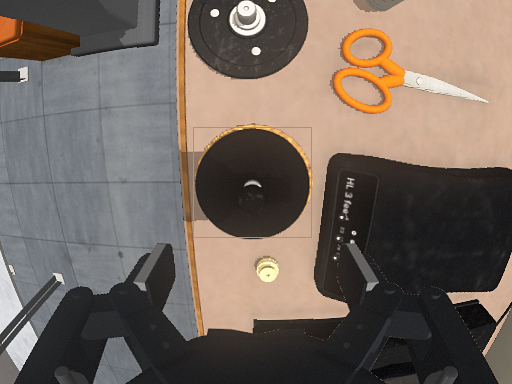

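Weight disc at (252,183), knob highlight at (252,184), pad crescent behind it. The steel-shaft disc above (247,20) is the sub-platter. Knob is at (0.497, -0.462). I'll descend, then close.

```bash
python3 -m handwheel '0 0 0 -0.003 -0.004 0.05 0.0854; 0 0 0 -0.003 -0.004 0.09 0.0854; 0 0 0 -0.003 -0.004 0.105 0.0854; 0 0 0 -0.003 -0.004 0.114 0.0854; 0 0 0 -0.003 -0.004 0.114 0.0854;0 0 0 -0.003 -0.004 0.114 0.0854;0 0 0 -0.003 -0.004 0.114 0.0854'; python3 -c "
from h import *
for i in range(3): step([.497,-.462,.206])"
```

```text
t: 5.35
eef_pos: [0.4969, -0.4636, 0.208]
tcp_rot: [179.8, 0.1, 90.0]
wrist_force: [-0.4, -0.1, 0.7]
width: 0.0854
row [0.003  0.0026 0.0002] [0.0016 0.0001 0.002 ] at [ 0.4969 -0.4636  0.208 ] [1.79825918e+02 1.46342036e-01 9.00136006e+01] [-0.42639146 -0.0570722   0.71984682] 5.35 0.08542061518147846
row [0.003  0.0026 0.0002] [0.0016 0.0001 0.002 ] at [ 0.4969 -0.4636  0.208 ] [1.79825918e+02 1.46342036e-01 9.00136006e+01] [-0.42639146 -0.0570722   0.71984682] 5.35 0.08542061518147846
row [0.003  0.0026 0.0002] [0.0016 0.0001 0.002 ] at [ 0.4969 -0.4636  0.208 ] [1.79825918e+02 1.46342036e-01 9.00136006e+01] [-0.42639146 -0.0570722   0.71984682] 5.35 0.08542061518147846
```

```bash
python3 -m handwheel '0 0 0 0.001 0 0.002 0.06; 0 0 0 0.001 0 0.002 0.045; 0 0 0 0.001 0 0.002 0.03; 0 0 0 0.001 0 0.002 0.022; 0 0 0 0.001 0 0.002 0.01;0 0 0 0.001 0 0.002 0.0;0 0 0 0.001 0 0.002 0.0;0 0 0 0.001 0 0.002 0.0;0 0 0 0.001 0 0.002 0.0;0 0 0 0.001 0 0.002 0.0' 70
python3 -m handwheel '0 0 0 0 0 -0.01 0; 0 0 0 0 0 -0.025 0; 0 0 0 0 0 -0.05 0; 0 0 0 0 0 -0.08 0; 0 0 0 0 0 -0.08 0; 0 0 0 0 0 -0.08 0;0 0 0 0 0 -0.08 0'
python3 - <<'E'
from h import *
s=snapshot("wrist"); im=s["image"][:,:,::-1].copy()
P=wpts(s,np.ones((384,512),bool)); q=P[(np.hypot(P[:,0]-.498,P[:,1]+.46)<.08)&(P[:,2]>.0025)&(P[:,2]<.0065)]
print("pad",cv2.minEnclosingCircle(q[:,:2].astype(np.float32)),len(q),np.percentile(q,[1,99],axis=0))
for r in cut_out(s,"weight_center")[:1]:
  Q=wpts(s,r["mask"]); print(r["p"],len(Q))
  t=Q[(Q[:,2]>.085)&(Q[:,2]<.115)]; A=np.c_[t[:,:2],np.ones(len(t))]
  for k in range(4):
    c=np.linalg.lstsq(A,t[:,2],rcond=None)[0]; e=abs(A@c-t[:,2]); t=t[e<max(2*e.mean(),.001)]; A=np.c_[t[:,:2],np.ones(len(t))]
  print("disc plane",c,len(t),cv2.minEnclosingCircle(t[:,:2].astype(np.float32)),np.median(t,0))
cv2.imwrite("pics/w3.png",im)
step([.497,-.462,.36])
E
```

```text
t: 6.35
eef_pos: [0.4972, -0.4619, 0.2045]
tcp_rot: [179.9, 0.1, 90.0]
wrist_force: [5.0, 1.7, 5.1]
width: 0.0232
t: 7.05
eef_pos: [0.4952, -0.4608, 0.2813]
tcp_rot: [-179.8, -0.2, 90.0]
wrist_force: [0.5, 0.1, -9.3]
width: 0.0229
pad ((0.5003176927566528, -0.43802782893180847), 0.07316608726978302) 1534 [[ 0.43009108 -0.44076432  0.00262865]
 [ 0.55101816 -0.40440518  0.00604697]]
0.81 20151
disc plane [-0.00996124  0.00438087  0.10607214] 14537 ((0.49295124411582947, -0.45933273434638977), 0.0538601279258728) [ 0.49285499 -0.44204319  0.09922455]
row [-0.0033 -0.0028  0.0001] [-0.0008  0.0012 -0.0786] at [ 0.4956 -0.461   0.2814] [-1.79810971e+02 -1.57743085e-01  9.00048674e+01] [ 0.40797474  0.03897184 -8.53633078] 7.15 0.023240702005704512
```

View pics/w3.png

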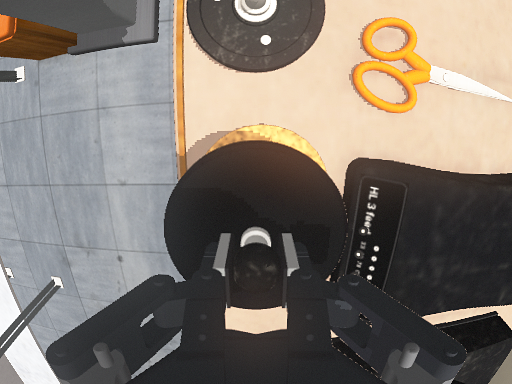

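Lifted, wrist force -9 N, disc level within 0.6°. Its centre is at (255,225) between the fingers. Next I raise it and carry it over to the carrier.

```bash
python3 -m handwheel '0 0 0 0 0 -0.03 0; 0 0 0 0.01 0 -0.06 0; 0 0 0 0.03 0 -0.09 0; 0 0 0 0.06 0 -0.1 0; 0 0 0 0.09 -0.002 -0.1 0; 0 0 0 0.12 -0.003 -0.1 0; 0 0 0 0.15 -0.004 -0.1 0; 0 0 0 0.18 -0.005 -0.1 0; 0 0 0 0.21 -0.006 -0.1 0; 0 0 0 0.24 -0.007 -0.1 0; 0 0 0 0.27 -0.008 -0.1 0; 0 0 0 0.3 -0.009 -0.1 0; 0 0 0 0.33 -0.01 -0.1 0; 0 0 0 0.36 -0.01 -0.1 0; 0 0 0 0.39 -0.01 -0.1 0; 0 0 0 0.42 -0.01 -0.1 0; 0 0 0 0.45 -0.01 -0.1 0; 0 0 0 0.48 -0.01 -0.1 0; 0 0 0 0.51 -0.01 -0.1 0; 0 0 0 0.54 -0.01 -0.1 0'
python3 -m handwheel '0 0 0 0.03 0 0 0; 0 0 0 0.06 0 0 0; 0 0 0 0.09 -0.002 0 0; 0 0 0 0.12 -0.003 0 0; 0 0 0 0.15 -0.004 0 0; 0 0 0 0.18 -0.005 0 0; 0 0 0 0.21 -0.006 0 0; 0 0 0 0.24 -0.007 0 0; 0 0 0 0.27 -0.008 0 0; 0 0 0 0.3 -0.01 0 0; 0 0 0 0.318 -0.01 0.01 0; 0 0 0 0.328 -0.01 0.03 0; 0 0 0 0.332 -0.01 0.06 0; 0 0 0 0.332 -0.01 0.09 0; 0 0 0 0.332 -0.01 0.09 0; 0 0 0 0.332 -0.01 0.09 0; 0 0 0 0.332 -0.01 0.09 0'
python3 - <<'E'
from h import *
s=snapshot("wrist"); im=s["image"][:,:,::-1].copy()
for r in cut_out(s,"weight_center")[:1]:
  Q=wpts(s,r["mask"]); print(r["p"],len(Q))
  t=Q[(Q[:,2]>.08)&(Q[:,2]<.145)]; t=t[abs(t[:,2]-np.median(t[:,2]))<.01];A=np.c_[t[:,:2],np.ones(len(t))]
  for k in range(4):
    c=np.linalg.lstsq(A,t[:,2],rcond=None)[0]; e=abs(A@c-t[:,2]); t=t[e<max(2*e.mean(),.001)]; A=np.c_[t[:,:2],np.ones(len(t))]
  print("disc plane",c,len(t),cv2.minEnclosingCircle(t[:,:2].astype(np.float32)),np.median(t,0))
cv2.imwrite("pics/w4.png",im)
step([.475,.412,.28])
E
```

```text
t: 9.15
eef_pos: [0.4855, 0.0787, 0.3829]
tcp_rot: [-179.9, 0.1, 89.9]
wrist_force: [0.8, -0.0, -7.6]
width: 0.0236
t: 10.85
eef_pos: [0.4773, 0.4101, 0.2953]
tcp_rot: [179.8, -0.1, 90.0]
wrist_force: [1.2, 0.6, -7.8]
width: 0.023
0.96 20137
disc plane [-0.0016358   0.00208145  0.11318801] 14554 ((0.4763558804988861, 0.4112476408481598), 0.053978048264980316) [0.47611544 0.42856413 0.11329699]
row [ 0.0031 -0.0024 -0.0005] [ 0.0017 -0.0021  0.0158] at [0.4771 0.4103 0.2958] [ 1.79822012e+02 -1.37471242e-01  8.99706069e+01] [-0.15574111  0.1903961  -8.19165325] 10.95 0.023011598521893502
```

View pics/w4.png

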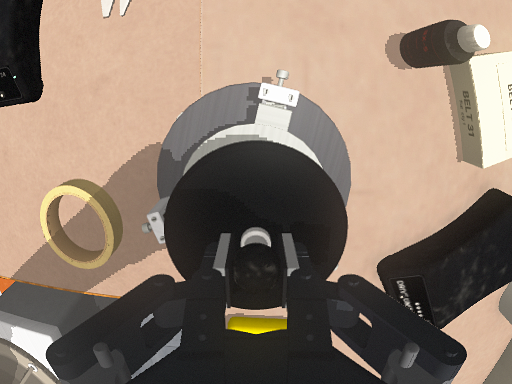

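```bash
python3 -m handwheel '0 0 0 0.001 -0.001 0.015 0; 0 0 0 0.001 -0.001 0.028 0; 0 0 0 0.001 -0.001 0.034 0; 0 0 0 0.001 -0.001 0.038 0;0 0 0 0.001 -0.001 0.038 0;0 0 0 0.001 -0.001 0.038 0'
python3 -m handwheel '0 0 0 0 0 0.001 0;0 0 0 0 0 0.002 0;0 0 0 0 0 0.003 0;0 0 0 0 0 0.004 0;0 0 0 0 0 0.005 0;0 0 0 0 0 0.006 0;0 0 0 0 0 0.006 0;0 0 0 0 0 0.006 0'
python3 -m handwheel '0 0 0 0 0 0.001 0;0 0 0 0 0 0.002 0;0 0 0 0 0 0.003 0;0 0 0 0 0 0.003 0;0 0 0 0 0 0.003 0'
```

```text
t: 11.55
eef_pos: [0.4754, 0.4112, 0.2558]
tcp_rot: [180.0, 0.0, 90.0]
wrist_force: [0.7, 0.9, -6.9]
width: 0.0234
t: 12.35
eef_pos: [0.4753, 0.4112, 0.2505]
tcp_rot: [180.0, -0.0, 90.0]
wrist_force: [-1.0, -1.1, -0.8]
width: 0.0231
t: 12.85
eef_pos: [0.4753, 0.4112, 0.2469]
tcp_rot: [180.0, -0.0, 90.0]
wrist_force: [-2.1, -1.5, 0.7]
width: 0.0232
```

```bash
for i in 1; do python3 -m handwheel '0 0 0 0 0 0.001 0;0 0 0 0 0 0.002 0;0 0 0 0 0 0.003 0;0 0 0 0 0 0.003 0;0 0 0 0 0 0.003 0'; python3 -m handwheel '0 0 0 0 0 0.001 0;0 0 0 0 0 0.002 0;0 0 0 0 0 0.002 0;0 0 0 0 0 0.002 0'; python3 -m handwheel '0 0 0 0 0 0.001 0;0 0 0 0 0 0.001 0;0 0 0 0 0 0.001 0'; done
```

```text
t: 13.35
eef_pos: [0.4752, 0.4112, 0.2435]
tcp_rot: [180.0, -0.0, 90.0]
wrist_force: [-1.5, -0.0, -0.3]
width: 0.0232
t: 13.75
eef_pos: [0.4753, 0.4111, 0.2414]
tcp_rot: [180.0, 0.0, 90.0]
wrist_force: [-0.1, 0.3, -1.4]
width: 0.023
t: 14.05
eef_pos: [0.4752, 0.4111, 0.2407]
tcp_rot: [180.0, 0.0, 90.0]
wrist_force: [-0.6, 0.7, -0.0]
width: 0.0234
```

```bash
python3 -m handwheel '0 0 0 0 0 0.001 0;0 0 0 0 0 0.001 0;0 0 0 0 0 0.001 0'
```

```text
t: 14.35
eef_pos: [0.4753, 0.4112, 0.2399]
tcp_rot: [180.0, -0.0, 90.0]
wrist_force: [-0.7, -1.1, 0.9]
width: 0.0231
```

```bash
python3 -m handwheel '0 0 0 0 0 0.001 0;0 0 0 0 0 0.001 0;0 0 0 0 0 0.001 0' | grep -E "eef|force|rot"; python3 -m handwheel '0 0 0 0 0 0.001 0;0 0 0 0 0 0.001 0;0 0 0 0 0 0.001 0'| grep -E "eef|force|rot"
```

```text
eef_pos: [0.4752, 0.4112, 0.2388]
tcp_rot: [180.0, 0.0, 90.0]
wrist_force: [-1.0, -0.8, 1.4]
eef_pos: [0.4752, 0.4112, 0.2379]
tcp_rot: [180.0, -0.0, 90.0]
wrist_force: [-1.3, -1.0, 3.7]
```

```bash
python3 -m handwheel '0 0 0 0 0 0.001 0;0 0 0 0 0 0.001 0;0 0 0 0 0 0.001 0' | grep -E "eef|force|rot"; python3 -m handwheel '0 0 0 0 0 0.001 0;0 0 0 0 0 0.001 0;0 0 0 0 0 0.001 0'| grep -E "eef|force|rot"
```

```text
eef_pos: [0.4753, 0.4112, 0.2377]
tcp_rot: [180.0, -0.0, 90.0]
wrist_force: [-3.4, -1.3, 8.0]
eef_pos: [0.4753, 0.4112, 0.2375]
tcp_rot: [180.0, -0.0, 90.0]
wrist_force: [-4.5, -3.0, 12.7]
```

```bash
python3 -m handwheel '0 0 0 0 0 0 0;0 0 0 0 0 0 0;0 0 0 0 0 0 0' | grep -E "eef|force|rot"
python3 - <<'E'
from h import *
f=[]
s=snapshot("wrist"); f.append(get_obs()["wrist_force"]); im=s["image"][:,:,::-1]
for r in cut_out(s,"weight_center")[:1]:
  Q=wpts(s,r["mask"]); f.append(get_obs()["wrist_force"])
  t=Q[(Q[:,2]>.03)&(Q[:,2]<.07)]; t=t[abs(t[:,2]-np.median(t[:,2]))<.01];A=np.c_[t[:,:2],np.ones(len(t))]
  for k in range(4):
    c=np.linalg.lstsq(A,t[:,2],rcond=None)[0]; e=abs(A@c-t[:,2]); t=t[e<max(2*e.mean(),.001)]; A=np.c_[t[:,:2],np.ones(len(t))]
  print("disc plane",c,len(t),cv2.minEnclosingCircle(t[:,:2].astype(np.float32)),np.median(t,0))
print(f)
cv2.imwrite("pics/w5.png",cv2.resize(im[60:300,120:400],None,fx=2.5,fy=2.5,interpolation=cv2.INTER_CUBIC))
E
```

```text
eef_pos: [0.4753, 0.4112, 0.2375]
tcp_rot: [180.0, -0.0, 90.0]
wrist_force: [-4.0, -2.4, 13.2]
disc plane [-0.00395899 -0.00025362  0.05751095] 14499 ((0.4740079343318939, 0.41206759214401245), 0.05386290326714516) [0.47364057 0.42930184 0.05553295]
[array([-4.65231943, -1.89269763, 13.58838964]), array([-3.93517573, -2.65235679, 11.49434326])]
```

View pics/w5.png

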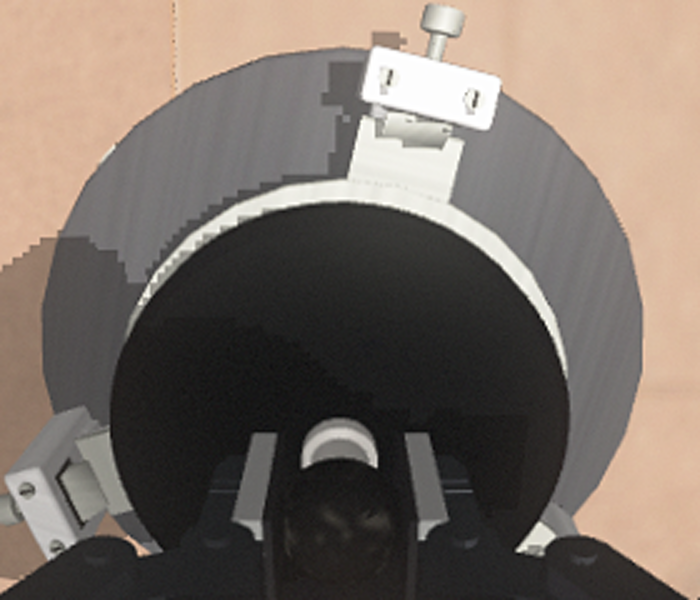

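Bolts visible over the tabs at top (415,130) and left (80,480). The disc is level within 0.25°, and the plate force is about 20–21 N, rising steeply. Now I lift slowly and check the plate.

```bash
python3 -m handwheel '0 0 0 0 0 -0.002 0;0 0 0 0 0 -0.004 0;0 0 0 0 0 -0.006 0;0 0 0 0 0 -0.009 0;0 0 0 0 0 -0.013 0;0 0 0 0 0 -0.02 0;0 0 0 0 0 -0.035 0;0 0 0 0 0 -0.06 0;0 0 0 0 0 -0.09 0;0 0 0 0 0 -0.12 0;0 0 0 0 0 -0.14 0;0 0 0 0 0 -0.14 0;0 0 0 0 0 -0.14 0'
python3 -m handwheel '0 0 0 -0.02 0 0 0; 0 0 0 -0.05 0 0 0;0 0 0 -0.08 0 0 0;0 0 0 -0.11 0 0 0;0 0 0 -0.14 0 0 0;0 0 0 -0.16 0 0 0;0 0 0 -0.16 0 0 0;0 0 0 -0.16 0 0 0'
python3 - <<'E'
from h import *
s=snapshot("wrist"); im=s["image"][:,:,::-1].copy()
P=wpts(s,np.ones((384,512),bool)); d=np.hypot(P[:,0]-.475,P[:,1]-.412)
q=P[(d<.052)&(d>.015)&(P[:,2]<.06)&(P[:,2]>.025)]; print(len(q),np.median(q,0))
A=np.c_[q[:,0]-.475,q[:,1]-.412,np.ones(len(q))]; print("plane",np.linalg.lstsq(A,q[:,2],rcond=None)[0])
cv2.imwrite("pics/w6.png",im)
step([.497,-.462,.38])
E
```

```text
t: 17.25
eef_pos: [0.4749, 0.4108, 0.3759]
tcp_rot: [180.0, -0.0, 90.0]
wrist_force: [-0.8, -0.2, -8.2]
width: 0.0235
t: 18.05
eef_pos: [0.4749, 0.2511, 0.375]
tcp_rot: [-180.0, -0.0, 90.0]
wrist_force: [0.4, -0.0, -7.8]
width: 0.0229
5254 [0.47459085 0.39775962 0.04120236]
plane [-0.00084705  0.0014423   0.04120825]
row [-0.0005 -0.0006  0.001 ] [-0.7141  0.0215 -0.0052] at [0.4748 0.2521 0.3752] [-1.79974057e+02 -3.22397263e-02  9.00590079e+01] [-0.2311846   1.09290126 -7.88664355] 18.1 0.023008859622448564
```

View pics/w6.png

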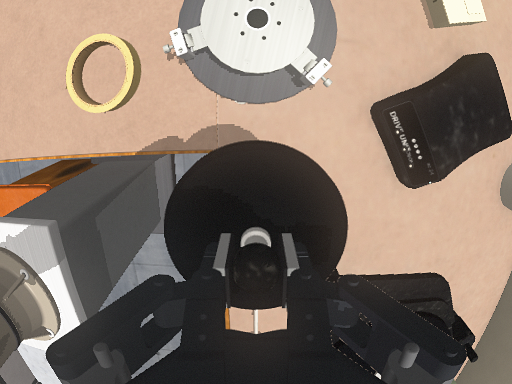

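The plate (bore at 257,18) stays down at 41.2 mm, level within 0.1°, so it is locked. Now I take the weight back to the pad.

```bash
python3 -m handwheel '0 0 0 -0.02 0 0 0; 0 0 0 -0.05 0.002 0 0; 0 0 0 -0.085 0.004 0 0; 0 0 0 -0.12 0.006 0 0; 0 0 0 -0.155 0.008 0 0; 0 0 0 -0.19 0.01 0 0; 0 0 0 -0.225 0.012 0 0; 0 0 0 -0.26 0.014 0 0; 0 0 0 -0.295 0.016 0 0; 0 0 0 -0.33 0.018 0 0; 0 0 0 -0.365 0.02 0 0; 0 0 0 -0.4 0.022 0 0; 0 0 0 -0.435 0.022 0 0; 0 0 0 -0.47 0.022 0 0; 0 0 0 -0.505 0.022 0 0; 0 0 0 -0.54 0.022 0 0; 0 0 0 -0.575 0.022 0 0; 0 0 0 -0.61 0.022 0 0; 0 0 0 -0.645 0.022 0 0; 0 0 0 -0.675 0.022 0 0'
python3 -m handwheel '0 0 0 -0.025 0 0 0; 0 0 0 -0.037 0 0.01 0; 0 0 0 -0.039 0 0.04 0; 0 0 0 -0.039 0 0.07 0; 0 0 0 -0.039 0 0.1 0; 0 0 0 -0.039 0 0.13 0; 0 0 0 -0.039 0 0.145 0; 0 0 0 -0.039 0 0.15 0; 0 0 0 -0.039 0 0.15 0; 0 0 0 -0.039 0 0.15 0; 0 0 0 -0.039 0 0.15 0'
python3 - <<'E'
from h import *
s=snapshot("wrist"); im=s["image"][:,:,::-1].copy()
cv2.imwrite("pics/w7.png",im)
step([.497,-.462,.2045])
E
```

```text
t: 20.1
eef_pos: [0.4981, -0.4249, 0.3751]
tcp_rot: [-180.0, 0.0, 90.1]
wrist_force: [-0.5, 0.8, -7.9]
width: 0.0232
t: 21.2
eef_pos: [0.4978, -0.4636, 0.2278]
tcp_rot: [179.8, 0.1, 90.0]
wrist_force: [0.1, 0.3, -8.1]
width: 0.0231
row [0.0026 0.0021 0.0001] [ 0.0015 -0.0007  0.0231] at [ 0.4977 -0.4635  0.2276] [1.79852009e+02 1.19353438e-01 9.00067822e+01] [ 0.6588966  -0.04060106 -7.98129942] 21.25 0.02321743719983481
```

View pics/w7.png

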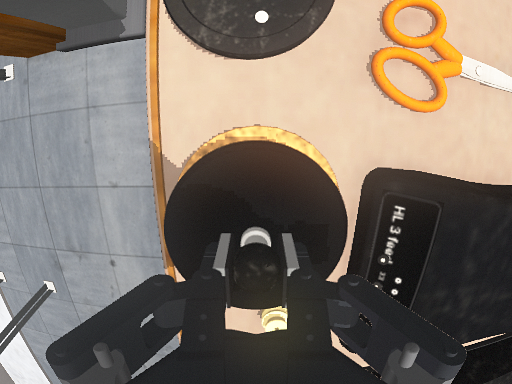

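The disc centre is at about (255,225), with an even crescent of cork behind it (255,135), so it is over the pad. I lower it gently until the wrist force rises.

```bash
python3 -m handwheel '0 0 0 0.001 0 0.008 0;0 0 0 0.001 0 0.014 0;0 0 0 0.001 0 0.018 0;0 0 0 0.001 0 0.02 0;0 0 0 0.001 0 0.02 0' | grep -E "eef|force"
python3 -m handwheel '0 0 0 0 0 0.001 0;0 0 0 0 0 0.002 0;0 0 0 0 0 0.003 0;0 0 0 0 0 0.003 0;0 0 0 0 0 0.003 0' | grep -E "eef|force"
```

```text
eef_pos: [0.4971, -0.4618, 0.2054]
wrist_force: [-0.2, 0.0, -8.6]
eef_pos: [0.4972, -0.4623, 0.2045]
wrist_force: [-3.5, 4.8, 5.4]
```

```bash
python3 -m handwheel '0 0 0 0 0 -0.0007 0;0 0 0 0 0 -0.001 0;0 0 0 0 0 -0.001 0.03;0 0 0 0 0 -0.001 0.045;0 0 0 0 0 -0.001 0.06;0 0 0 0 0 -0.001 0.075;0 0 0 0 0 -0.001 0.0854;0 0 0 0 0 -0.001 0.0854;0 0 0 0 0 -0.001 0.0854;0 0 0 0 0 -0.001 0.0854' 30
python3 -m handwheel '0 0 0 0 0 -0.01 0.0854;0 0 0 0 0 -0.03 0.0854;0 0 0 0 0 -0.06 0.0854;0 0 0 0 0 -0.1 0.0854;0 0 0 0 0 -0.14 0.0854;0 0 0 0 0 -0.15 0.0854;0 0 0 0 0 -0.15 0.0854;0 0 0 0 0 -0.15 0.0854'
python3 - <<'E'
from h import *
s=snapshot("wrist"); im=s["image"][:,:,::-1].copy()
Q=wpts(s,cut_out(s,"weight_center")[0]["mask"])
for a,b in [(.018,.026),(.05,.07)]:
    q=Q[(Q[:,2]>a)&(Q[:,2]<b)]; print(cv2.minEnclosingCircle(q[:,:2].astype(np.float32)),q[:,2].max())
cv2.imwrite("pics/w8.png",im)
s=snapshot("top"); P=pts(s,np.ones((384,512),bool)); d=np.hypot(P[:,0]-.475,P[:,1]-.412); q=P[(d<.052)&(d>.015)]
print("plate",np.median(q,0),np.linalg.lstsq(np.c_[q[:,0]-.475,q[:,1]-.412,np.ones(len(q))],q[:,2],rcond=None)[0])
for n in ["sub_platter","oil_bottle","counterweight","headshell","screwdriver"]:
    for r in cut_out(s,n)[:1]: print(n,r["rect"],np.round(np.median(pts(s,r["mask"]),0),3))
print(get_obs()["wrist_force"],get_obs()["t"])
E
```

```text
t: 23.25
eef_pos: [0.4973, -0.4619, 0.2039]
tcp_rot: [180.0, 0.0, 90.0]
wrist_force: [0.2, -0.6, 0.7]
width: 0.0852
t: 24.05
eef_pos: [0.497, -0.4614, 0.3531]
tcp_rot: [-180.0, -0.1, 90.0]
wrist_force: [-0.2, -0.0, 0.7]
width: 0.0853
((0.4959495961666107, -0.46293795108795166), 0.055664367973804474) 0.025269086817138187
((0.4957190752029419, -0.462424099445343), 0.012478718534111977) 0.06679337577969724
plate [0.47371881 0.41010729 0.0409884 ] [0.47965945 0.25864913 0.03304786]
sub_platter [326.1, 190.4, 362.8, 218.2] [ 0.493 -0.302  0.018]
counterweight [299.7, 201.6, 310.4, 215.7] [ 0.477 -0.184  0.02 ]
headshell [288.6, 207.6, 298.5, 220.7] [ 0.454 -0.136  0.017]
screwdriver [236.3, 205.8, 282.7, 212.9] [ 0.475 -0.057  0.022]
[-0.23708843  0.014412    0.13963403] 24.45
```

View pics/w8.png

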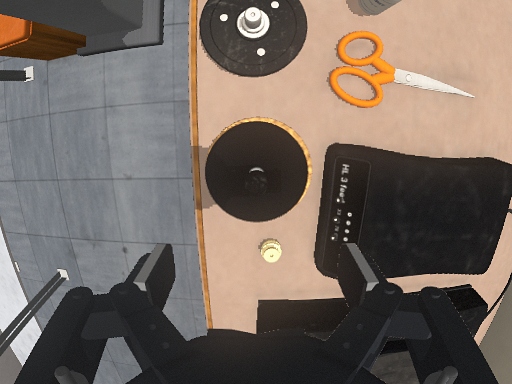

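Run:
```python
from h import *
s=snapshot("top"); P=pts(s,np.ones((384,512),bool)); d=np.hypot(P[:,0]-.475,P[:,1]-.412); q=P[(d<.05)&(d>.018)]
print(np.percentile(q[:,2],[0,2,10,50,90,98,100]).round(4)); m=abs(q[:,2]-np.median(q[:,2]))<.01; print(m.sum(),len(q)); q=q[m]
c=np.linalg.lstsq(np.c_[q[:,0]-.475,q[:,1]-.412,np.ones(len(q))],q[:,2],rcond=None)[0]; print(c)
if np.hypot(*c[:2])<.025 and c[2]<.043: print(job_done())
```

```text
[-0.7654  0.0352  0.038   0.0412  0.0443  0.0463  0.0486]
685 694
[-0.00450487  0.00462696  0.04119288]
the job is handed in; nothing more can be done
None
```

The sub-chassis is locked down by its bolts, the test weight is back on its cork pad and released, and the job is handed in (no verdict is reported).

**Pressing:** I set the weight down within about 2 mm of the plate's centre. I then pressed in steps until the force rose steeply, reaching about 20–22 N on the plate with the weight included. These forces are wrist readings taken at the end of each step, with about 1 N of noise.

**Last checks:**
- **Plate:** 41.2 mm high with nothing on it, down from 50 mm free. It was level to 0.1° in the close-up view and 0.4° in the coarser top view; the limit is 1.4°.
- **Bolts:** I saw two of the three clearly over their tabs. The third was hidden by the gripper, so I judged it locked because the plate stayed low and level.
- **Weight:** upright on the pad at (0.496, -0.462), about 1 mm from where it started. The gripper is clear and the wrist force is close to zero.
- **Other items:** sub-platter, counterweight, headshell and screwdriver were within about 4 mm of where they started, which is detection noise. The network did not find the oil bottle in the final top picture, so I could not confirm its position; the arm did not go near where it was first found.

**What went wrong or disagreed:**
- A stray first command tilted the empty tool by 8.6° in free air; I corrected it before reaching the weight.
- I saw no clear force peak as the bolts snapped.
- My first final plate fit gave a false slope because of a few bad depth readings; with those filtered out it agreed with the close-up.

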